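Load the bench shaker and pin its retaining bar

ROBOT

A 6-joint arm with a two-finger parallel gripper is mounted at the origin on the work surface. World frame = base frame: x ahead of the robot, y to its left, z up, the work surface at z = 0. Lengths are in mm, angles in rad, forces in N, time in s.
With the tool pointing down it reaches from about 350 to 975 mm from the base axis. Payload 17.4 kg.
Tool frame: the origin (TCP) lies at the very end of the fingers, on their centre line; the grasp point (between the pads) lies 19 mm behind it; z points along the fingers, y is the line along which they close (so a half turn about z gives the same grasp; the last joint's range is limited). The gripper opens to 85 mm and grips with 20 to 120 N. Pads are 22 mm wide; open, the fingers measure 114 mm over their backs; the gripper's body (76 mm by 85 mm) begins 54 mm behind the grasp point. The pads swing forward as they close: fully open they stand 13 mm farther back than shut.
Start: joints at [1.101, 0.116, 1.442, -0, 1.584, -0.038], TCP at [282.5, 613.047, 231.303] pointing down, gripper open.
Joint ranges: [-2.83, 2.83], [-0.83, 2.19], [0.07, 2.5], [-1.14, 4.28], [0.01, 3], [-2.97, 2.97]. Speed limits (rad/s): [1.89, 1.89, 2.22, 3.14, 3.14, 3.14].

INTERFACE

Orientations are given as a unit quaternion [x, y, z, w].
In Python, from rig import bot, eyes, workorder, get_obs gives the robot as it stands (bot), with the cameras (eyes), the readings as plain functions and the job (workorder).
- The arm moves only by the shell command python3 shift.py FILE [OPENING] [FORCE], which reads ROWS from the file FILE. ROWS is a JSON object whose key "offsets" holds a list of rows, 1 to 8 of them, each of 6 numbers: dx, dy, dz in mm, then a rotation vector rx, ry, rz in rad; each row shifts and turns the commanded pose from where the row before left it, along the tool's axes as they then stand; what a row does not reach is not made up. A row lasts 1/10 s, in which the tool goes at most 50 mm and 0.15 rad, less where a joint would pass 70% of its speed; a pose out of reach is approached as far as the arm can. OPENING is the finger opening in mm, set as the command begins (- or left out keeps the last). The fingers move at their own pace and stop on an object; FORCE is the grip in N (left out, the last holds). Time passes only in rows, so rows that do not move let the fingers close. It prints the time, the measured TCP pose, the force, the opening and the grip force at its end. Input that does not fit is refused with a message, and nothing moves.
- get_obs(): the state, without advancing time (a new reading comes with each control period).
- eyes.get_image(name): name is "side" or "top" or "wrist"; returns the picture (480x640x3 uint8, red, green, blue); there is no depth.
- eyes.camera_model(name): a dict with "camera_matrix" (3x3 intrinsics, pixels), "R" (3x3) and "t" (3): a world point X has camera coordinates R X + t. Camera axes: x right, y down, z forward; pixel columns grow to the right and rows downward; lengths in mm; the calibration is good to about 2 mm. The wrist camera is an equidistant fisheye: a pixel r from the principal point sees the ray r / f radians off the axis. A picture is of the moment at which its call begins: read the wrist's pose just before it. camera_model takes no time and is no camera call; for the wrist camera it gives the pose at the moment of the call.
- workorder.close_job(): hands the job in; it is judged then, once.
The state is a dict: "clock": time; "joints": joint angles; "joint_vel": joint speeds; "joint_torque": joint torques, N m; "tcp_pos": TCP position; "orientation": TCP orientation; "force": force on the tool from outside, world axes, zero at the start; "torque": the same for the moment, N m; "grip_width": finger opening in mm; "gripper_force": force on a finger pad.
Only numpy, scipy, OpenCV 4.12 (cv2) and the standard library are available. Lean on these libraries where they do the work, as an engineer would, in place of code of your own. Each camera call takes 0.05 s, during which the arm holds its last target. There are 200 camera calls.

TASK

Load the bench shaker: stand every white sample bottle upright and centred on a raised pad of the shaker, one bottle to a pad, any bottle on any pad. Only when all are on, swing the steel retaining bar fully shut along the row so that its lug lies in the fork, and push the headed pin down through fork and lug until its flange seats flush on the fork. Leave the other things on the bench where they are.

Things in the scene. Friction and masses are not known exactly. Their poses are not given: they have to be found in the camera images.
- bottle0: white plastic wide-mouth sample bottle with a ribbed white screw cap (all four are alike; three or four are present, a missing one is absent): body 50 mm diameter up to 60 mm high, shoulder to a 36 mm neck at 68 mm, cap 40 mm diameter from 76 to 96 mm high (top of the bottle), about 150 g. Origin: centre of the underside; z up along the bottle. It stands upright on the bench at the start
- bottle1: white plastic wide-mouth sample bottle with a ribbed white screw cap (all four are alike; three or four are present, a missing one is absent): body 50 mm diameter up to 60 mm high, shoulder to a 36 mm neck at 68 mm, cap 40 mm diameter from 76 to 96 mm high (top of the bottle), about 150 g. Origin: centre of the underside; z up along the bottle. It stands upright on the bench at the start
- bottle2: white plastic wide-mouth sample bottle with a ribbed white screw cap (all four are alike; three or four are present, a missing one is absent): body 50 mm diameter up to 60 mm high, shoulder to a 36 mm neck at 68 mm, cap 40 mm diameter from 76 to 96 mm high (top of the bottle), about 150 g. Origin: centre of the underside; z up along the bottle. It stands upright on the bench at the start
- bottle3: white plastic wide-mouth sample bottle with a ribbed white screw cap (all four are alike; three or four are present, a missing one is absent): body 50 mm diameter up to 60 mm high, shoulder to a 36 mm neck at 68 mm, cap 40 mm diameter from 76 to 96 mm high (top of the bottle), about 150 g. Origin: centre of the underside; z up along the bottle. It stands upright on the bench at the start
- pin: steel headed pin, 90 g, parked upright in the grey block. Shank 12 mm diameter, 48 mm long, its last 10 mm tapering to 5 mm; above it a flange 26 mm diameter, 5 mm thick, then a round grip 18 mm diameter, 34 mm high. Origin: centre of the flange's underside; z points up, to the grip. Shank tip at z = -48 mm, top of the grip at z = +39 mm
- pin_block: loose heavy grey block (1 kg), 70 x 70 x 55 mm high, with a 17 mm vertical hole through its middle in which the pin is parked, flange on the block's top. Origin: centre of the underside
- shaker: fixed white bench shaker, platform 370 x 150 mm, top 70 mm above the bench. Origin: centre of the underside; x runs along the row of pads from the fork end (-x, towards the robot) to the bar's hinge end (+x); z up. A low steel rail stands beside the row at y = +40 mm, top at z = 105 mm; bar and fork are on the other side, at y = -40 mm
- pad0 (a point): top centre of a raised round black rubber pad, 36 mm diameter, 12 mm above the platform (82 mm above the bench); four pads in a row along the shaker's x, 64 mm apart (shaker x = -80, -16, 48 and 112 mm, y = 0)
- pad1 (a point): top centre of a raised round black rubber pad, 36 mm diameter, 12 mm above the platform (82 mm above the bench); four pads in a row along the shaker's x, 64 mm apart (shaker x = -80, -16, 48 and 112 mm, y = 0)
- pad2 (a point): top centre of a raised round black rubber pad, 36 mm diameter, 12 mm above the platform (82 mm above the bench); four pads in a row along the shaker's x, 64 mm apart (shaker x = -80, -16, 48 and 112 mm, y = 0)
- pad3 (a point): top centre of a raised round black rubber pad, 36 mm diameter, 12 mm above the platform (82 mm above the bench); four pads in a row along the shaker's x, 64 mm apart (shaker x = -80, -16, 48 and 112 mm, y = 0)
- fork_hole (a point): centre of the hole's mouth on the fork's top face, 141 mm above the bench, shaker x = -146, y = -40 mm. The fork: two level steel jaws 44 x 40 x 8 mm, 16 mm apart, a vertical 15 mm hole through both, joined by a column on the shaker's -x side. The bar's lug (10 mm thick, same hole) comes between them from the -y side. 39 mm of free room below the lower jaw
- bar (a joint): angle of the steel retaining bar about its vertical hinge, rad: 0 = shut (end stop, lug hole in line with the fork's holes), growing as the bar swings away from the pads to the shaker's -y side, up to 1.1. Stays where left (friction: 1.2 N at the knob). Shut, it runs from the hinge along the shaker's -x at y = -40 mm; 10 mm wide, from 118 to 132 mm above the bench
- bar_knob (a point): top centre of the round black knob upright on the bar, 18 mm diameter, from the bar's top (132 mm above the bench) to 167 mm, 216 mm from the hinge
- bar_hinge (a point): the bar's hinge axis at mid-height of the bar (125 mm above the bench), at the shaker's x = +168, y = -40 mm; the lug hole is 314 mm from it
- amber_bottle: bystander: taller amber glass bottle with black cap, 70 mm diameter, 150 mm high; origin: centre of the underside
- spare_cap: bystander: loose white screw cap lying on the bench, 40 mm diameter, 16 mm high; origin: centre of the underside
- petri_dishes: bystander: stack of three clear dishes, 90 mm diameter, 45 mm high; origin: centre of the underside
- beaker: bystander: glass beaker, 70 mm diameter, 85 mm high; origin: centre of the underside
- marker_pen: bystander: marker pen lying on the bench, about 110 mm long, 12 mm thick; origin: middle of the underside
- wash_bottle: bystander: white wash bottle with blue collar and bent spout, 64 mm diameter, 200 mm high; origin: centre of the underside
- spoon: bystander: steel spoon with a wooden handle, lying on the bench, 180 mm long; origin: underside

How it is judged (in metres and radians):
On the way, in this order (a step that is already met when the one before it is completed fails the run):
1. every bottle present stands upright and still, centred within 10 mm on a pad, while the bar is still open (angle between each of bottle0, bottle1, bottle2, bottle3's own z axis and vertical below 0.1 rad and z of bottle0 in the frame of shaker between 0.078 and 0.087 m and linear speed of each of bottle0, bottle1, bottle2, bottle3 below 0.02 m/s and (horizontal distance between bottle0 and pad0 below 0.01 m or horizontal distance between bottle0 and pad1 below 0.01 m or horizontal distance between bottle0 and pad2 below 0.01 m or horizontal distance between bottle0 and pad3 below 0.01 m) and z of bottle1 in the frame of shaker between 0.078 and 0.087 m and (horizontal distance between bottle1 and pad0 below 0.01 m or horizontal distance between bottle1 and pad1 below 0.01 m or horizontal distance between bottle1 and pad2 below 0.01 m or horizontal distance between bottle1 and pad3 below 0.01 m) and z of bottle2 in the frame of shaker between 0.078 and 0.087 m and (horizontal distance between bottle2 and pad0 below 0.01 m or horizontal distance between bottle2 and pad1 below 0.01 m or horizontal distance between bottle2 and pad2 below 0.01 m or horizontal distance between bottle2 and pad3 below 0.01 m) and z of bottle3 in the frame of shaker between 0.078 and 0.087 m and (horizontal distance between bottle3 and pad0 below 0.01 m or horizontal distance between bottle3 and pad1 below 0.01 m or horizontal distance between bottle3 and pad2 below 0.01 m or horizontal distance between bottle3 and pad3 below 0.01 m) and value of joint bar above 0.2 rad), for 0.2 s.
2. the bar is swung fully shut (value of joint bar below 0.02 rad), for 0.2 s.
3. the pin is seated through fork and lug, flange on the fork (value of joint bar below 0.02 rad and horizontal distance between pin and fork_hole below 0.004 m and z of pin in the frame of fork_hole between -0.003 and 0.0025 m and angle between pin's own z axis and vertical below 0.12 rad), for 0.2 s.
At the end, for the whole second after the job is handed in: Every bottle present stands upright (within 0.1 rad) and still, its underside at pad height and its centre within 10 mm of a pad's centre; the bar is shut (below 0.02 rad); the pin is through fork and lug, upright, on the hole's axis within 4 mm, its flange within 2.5 mm of the fork's top (all of step 3 and angle between each of bottle0, bottle1, bottle2, bottle3's own z axis and vertical below 0.1 rad and z of bottle0 in the frame of shaker between 0.078 and 0.087 m and linear speed of each of bottle0, bottle1, bottle2, bottle3 below 0.02 m/s and (horizontal distance between bottle0 and pad0 below 0.01 m or horizontal distance between bottle0 and pad1 below 0.01 m or horizontal distance between bottle0 and pad2 below 0.01 m or horizontal distance between bottle0 and pad3 below 0.01 m) and z of bottle1 in the frame of shaker between 0.078 and 0.087 m and (horizontal distance between bottle1 and pad0 below 0.01 m or horizontal distance between bottle1 and pad1 below 0.01 m or horizontal distance between bottle1 and pad2 below 0.01 m or horizontal distance between bottle1 and pad3 below 0.01 m) and z of bottle2 in the frame of shaker between 0.078 and 0.087 m and (horizontal distance between bottle2 and pad0 below 0.01 m or horizontal distance between bottle2 and pad1 below 0.01 m or horizontal distance between bottle2 and pad2 below 0.01 m or horizontal distance between bottle2 and pad3 below 0.01 m) and z of bottle3 in the frame of shaker between 0.078 and 0.087 m and (horizontal distance between bottle3 and pad0 below 0.01 m or horizontal distance between bottle3 and pad1 below 0.01 m or horizontal distance between bottle3 and pad2 below 0.01 m or horizontal distance between bottle3 and pad3 below 0.01 m)); the robot touches nothing.
It fails at once if another thing on the bench is moved more than 50 mm (distance of any of amber_bottle, spare_cap, petri_dishes, beaker, marker_pen, wash_bottle, spoon from where it was at the start of the episode above 0.05 m).
Of bottle0, bottle1, bottle2, bottle3 only 3 to 4 are there at a start; the rules pass over those that are not, and their reading is None.
At some moment in a run one of pin_block may be knocked a few centimetres aside while the robot is not near it.
Once in a run the grip may slacken for a moment while it holds something.
It also fails if it takes over 208 s, if anything falls off the work surface, if the arm or the gripper's body presses on something with over 40 N, if the wrist force passes 120 N, or if a joint passes its speed limit or range.

## Working session

There is one attempt and no reset: what is moved stays moved. The work goes in short steps, Python scripts to look and compute and a shell command to move; the robot and the scene stay as the last step left them, time stands still between calls to the robot, and variables do not carry over. Pictures are saved under pics/ and viewed, at most 14 in all, crops included, and the job is handed in when it is done.

```bash
ls; mkdir -p pics
python3 - <<'E'
from rig import bot, eyes, workorder, get_obs
import cv2
o=get_obs();print(o['clock'],o['tcp_pos'],o['orientation'],o['grip_width'])
for n in ['side','top','wrist']:
    m=eyes.camera_model(n);print(n,m['camera_matrix'],m['R'],m['t'])
    cv2.imwrite(f'pics/{n}0.png',eyes.get_image(n)[:,:,::-1])
E
```

```text
pics
rig.py
shift.py
0.0 [282.39550105 612.86646151 230.53657953] [ 2.14225649e-01  9.76784004e-01 -5.95518662e-04 -1.59692792e-04] 85.62601939259861
side [[534.24414745   0.         316.61277619]
 [  0.         534.24414745 231.02110113]
 [  0.           0.           1.        ]] [[ 0.99025143 -0.13893549  0.00995182]
 [-0.08245933 -0.64230364 -0.76200164]
 [ 0.11226116  0.75375259 -0.64749862]] [-489.20975086  133.0190746  1361.15339968]
top [[520.44129215   0.         313.54628717]
 [  0.         520.44129215 231.48669104]
 [  0.           0.           1.        ]] [[ 0.02185142 -0.9993552   0.02849022]
 [-0.99698913 -0.02390264 -0.07376548]
 [ 0.07439891 -0.02679256 -0.99686858]] [ -37.71865012  516.49538861 1276.03492999]
wrist [[371.64829954   0.         319.75228969]
 [  0.         371.64829954 238.25235712]
 [  0.           0.           1.        ]] [[ 0.41910625  0.90793614 -0.00138577]
 [ 0.86174268 -0.39730164  0.31551697]
 [ 0.28591869 -0.13342932 -0.94891892]] [-674.26201174  -40.86946537  380.88816729]
```

View pics/side0.png

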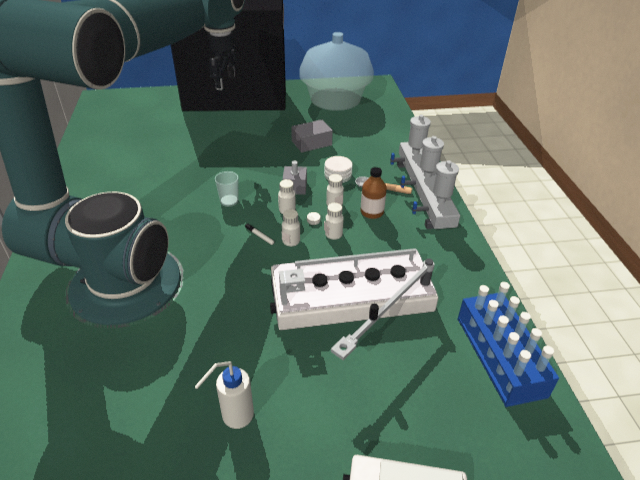

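View pics/top0.png

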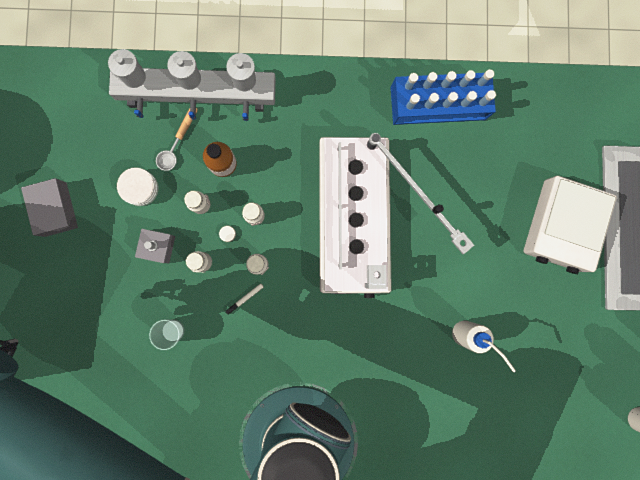

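The side view shows four white bottles (caps near 287,185 / 335,182 / 290,215 / 334,210). It also shows the pads in a row at (320,281)..(398,271) and the open bar with its lug at (343,346). In the top view the bottles are at (195,202), (252,213), (197,262) and (257,264), the pin block at (153,246), the pads in column x≈356, the fork at (376,276), the knob at (438,209) and the lug at (462,241).

```bash
cat > h.py <<'E'
import numpy as np, cv2
from rig import bot, eyes, workorder, get_obs
from scipy.spatial.transform import Rotation as Rot
def ray(n,uv,m=None):
    m=m or eyes.camera_model(n);K=np.array(m['camera_matrix']);R=np.array(m['R']);t=np.array(m['t'])
    d=np.array([(uv[0]-K[0,2])/K[0,0],(uv[1]-K[1,2])/K[1,1],1.])
    if n=='wrist':
        th=np.hypot(d[0],d[1]); s=np.sin(th)/th if th>1e-9 else 1
        d=np.array([d[0]*s,d[1]*s,np.cos(th)])
    return -R.T@t, R.T@(d/np.linalg.norm(d))
def onz(n,uv,z,m=None):
    c,d=ray(n,uv,m); return c+d*(z-c[2])/d[2]
def proj(n,X,m=None):
    m=m or eyes.camera_model(n);K=np.array(m['camera_matrix']);p=np.array(m['R'])@X+np.array(m['t'])
    if n=='wrist':
        r=np.hypot(p[0],p[1]);th=np.arctan2(r,p[2]);return np.array([p[0]*th/r*K[0,0]+K[0,2],p[1]*th/r*K[1,1]+K[1,2]])
    return np.array([p[0]/p[2]*K[0,0]+K[0,2],p[1]/p[2]*K[1,1]+K[1,2]])
def blobs(mask,lo,hi):
    n,l,s,c=cv2.connectedComponentsWithStats(mask.astype(np.uint8))
    return [(c[i].round(1),s[i].tolist()) for i in range(1,n) if lo<s[i][4]<hi]
def totool(target):
    o=get_obs(); R=Rot.from_quat(o['orientation']); return R.inv().apply(np.array(target)-o['tcp_pos'])
E
python3 - <<'E'
from h import *
t=cv2.imread('pics/top0.png'); s=cv2.imread('pics/side0.png')
g=t.max(2); 
print('pads top');P=[]
for c,st in blobs((g[140:270,335:372]<60),60,600):
    c=c+[335,140];p=onz('top',c,82);P.append(p);print(c,st,p.round(1))
g2=s.max(2)
print('pads side')
for c,st in blobs((g2[255:295,308:412]<60),20,600):
    c=c+[308,255];print(c,st,onz('side',c,82).round(1))
for z,uv in [(96,(194,197)),(96,(252,210)),(96,(196,260)),(96,(257,262)),(94,(151,244)),(167,(438,208)),(141,(377,274))]: print(uv,onz('top',uv,z).round(1))
def crop(im,x0,y0,w,h,k):return cv2.resize(im[y0:y0+h,x0:x0+w],None,fx=k,fy=k,interpolation=cv2.INTER_CUBIC)
a=crop(t,130,175,150,110,5);b=crop(t,310,125,170,180,3)
cv2.imwrite('pics/c1.png',a);cv2.imwrite('pics/c2.png',b)
E
```

```text
pads top
[355.1 166.7] [14, 20, 14, 14, 152] [ 670.6 -120.4   82. ]
[355.5 193.1] [14, 47, 14, 13, 147] [ 606.9 -122.4   82. ]
[355.6 219.5] [14, 73, 14, 14, 150] [ 543.6 -123.6   82. ]
[355.9 246.4] [15, 100, 13, 14, 149] [ 479.5 -125.4   82. ]
pads side
[397.6 271.3] [83, 11, 14, 12, 135] [ 672.4 -127.6   82. ]
[372. 274.] [57, 13, 15, 13, 140] [ 609.1 -128.6   82. ]
[345.9 276.9] [31, 16, 15, 13, 140] [ 545.3 -130.1   82. ]
[319.6 279.9] [5, 19, 14, 13, 146] [ 481.8 -131.9   82. ]
(194, 197) [585.7 257.5  96. ]
(252, 210) [558.5 121.4  96. ]
(196, 260) [438.7 247.2  96. ]
(257, 262) [437.3 106.1  96. ]
(151, 244) [473.5 352.9  94. ]
(438, 208) [ 565.3 -298.1  167. ]
(377, 274) [ 415.7 -167.5  141. ]
```

View pics/c1.png

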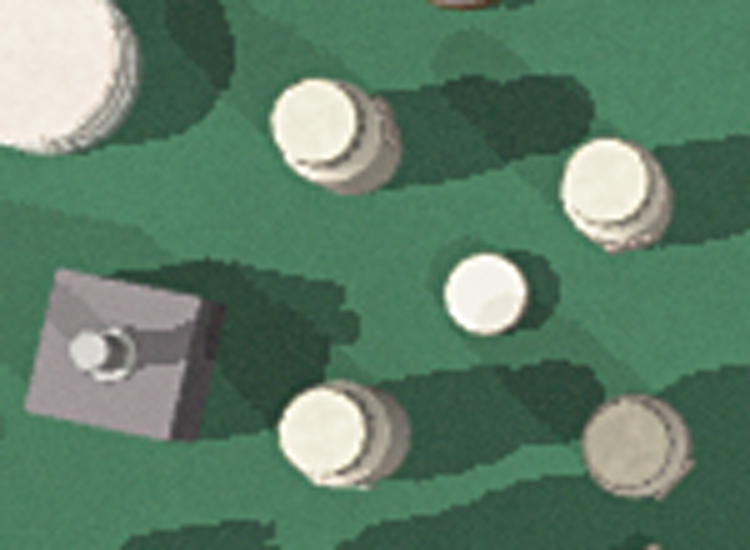

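View pics/c2.png

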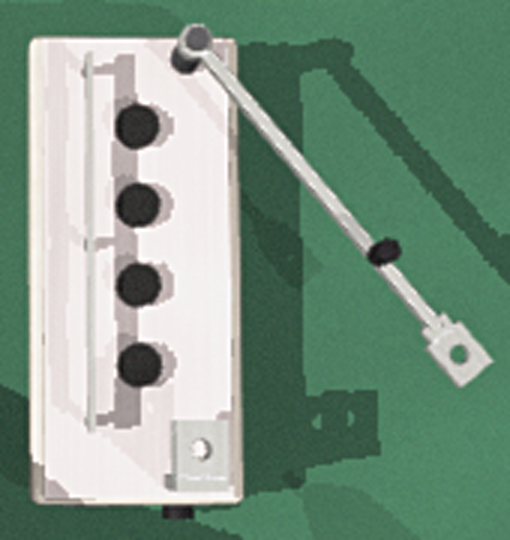

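Crop 1: the cap tops centre at full-image (193,199), (251,211), (195,261) and (255,264), with the grip top at (148,245) and the spare cap at (227,234). Crop 2: four pads in line, fork hole at (377,275), bar open about 0.7 rad, lug hole at (463,243). The pads are 64 mm apart as specified, and the fork hole falls within 1 mm of where the pads predict.

Run:
```python
from h import *
t=cv2.imread('pics/top0.png').astype(int)
for u,v in [(193,199.4),(251,211),(194.6,261),(255.4,264)]:
    u0,v0=int(u)-12,int(v)-12
    w=t[v0:v0+25,u0:u0+25].min(2); c=w[int(v)-v0-3:int(v)-v0+4,int(u)-u0-3:int(u)-u0+4].mean()
    m=(abs(w-c)<18).astype(np.uint8); m=cv2.morphologyEx(m,cv2.MORPH_OPEN,np.ones((5,5),np.uint8))
    b=max(blobs(m,30,900),key=lambda b:b[1][4]); uv=b[0]+[u0,v0]
    p=onz('top',uv,96); print(uv,b[1][2:],p.round(1),'side px of it',proj('side',p).round(1))
p=onz('top',(147.8,245.4),94);print('pin',p.round(1),proj('side',p).round(1))
print('lug hole',onz('top',(310+459/3,125+353/3),130).round(1),'knob',onz('top',(310+384/3+1.,125+250/3),167).round(1))
```

```text
[192.2 199. ] [15, 15, 192] [580.8 261.5  96. ] side px of it [333.9 177.6]
[250.5 210.9] [16, 15, 199] [556.3 124.8  96. ] side px of it [333.2 206.7]
[194.  260.9] [15, 15, 198] [436.5 251.8  96. ] side px of it [285.  183.1]
[255.  263.6] [15, 16, 205] [433.4 110.6  96. ] side px of it [288.8 213.5]
pin [470.1 360.1  94. ] [292.7 162.4]
lug hole [ 491.5 -366.   130. ] knob [ 564.6 -300.3  167. ]
```

```bash
echo '{"offsets": [[0,0,-15,0,0,-0.144],[0,0,-15,0,0,-0.144],[0,0,0,0,0,-0.143],[0,0,0,0,0,0]]}' > mv.in && python3 shift.py mv.in 85 40
```

```text
clock: 0.55
tcp_pos: [282.5, 613.1, 261.4]
orientation: [-0.001, 1.0, 0.0, 0.0]
force: [-0.2, -0.6, 0.2]
grip_width: 85.2
gripper_force: 0.0
```

```bash
echo '{"offsets": [[-30,-35,0,0,0,0],[-30,-35,0,0,0,0],[-30,-35,0,0,0,0],[-30,-35,0,0,0,0],[-30,-35,0,0,0,0],[-30,-35,0,0,0,0],[-30,-35,0,0,0,0],[-30,-35,0,0,0,0]]}' > mv.in && python3 shift.py mv.in; echo '{"offsets": [[-30,-35,0,0,0,0],[-29,-36,0,0,0,0],[0,0,20,0,0,0],[0,0,40,0,0,0],[0,0,0,0,0,0],[0,0,0,0,0,0]]}' > mv.in && python3 shift.py mv.in
```

```text
clock: 1.35
tcp_pos: [523.1, 331.1, 260.8]
orientation: [0.003, 1.0, -0.0, -0.0]
force: [0.3, 0.7, -0.0]
grip_width: 85.2
gripper_force: 0.0
clock: 1.95
tcp_pos: [580.9, 261.8, 201.4]
orientation: [0.002, 1.0, -0.0, -0.001]
force: [-0.4, -0.1, 1.0]
grip_width: 84.8
gripper_force: 0.0
```

Run:
```python
from h import *
m=eyes.camera_model('wrist'); im=eyes.get_image('wrist')[:,:,::-1].copy()
p=proj('wrist',np.array([580.8,261.5,96]),m);print(p)
cv2.imwrite('pics/w1raw.png',im); cv2.circle(im,tuple(int(x) for x in p),3,(0,0,255),1); cv2.imwrite('pics/w1.png',im)
```

```text
[319.86182296 236.3782335 ]
```

View pics/w1.png

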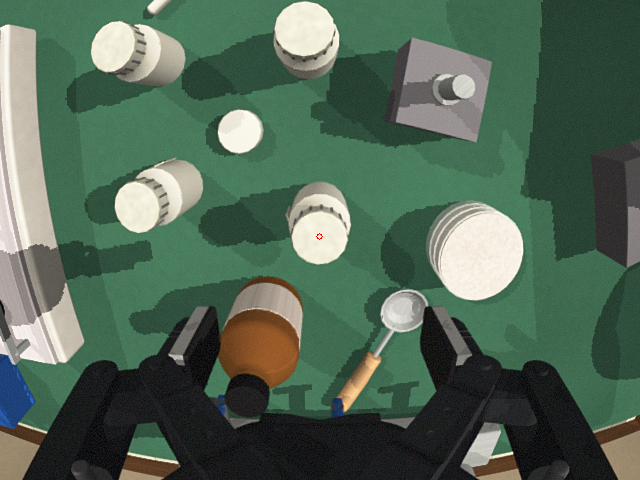

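The wrist view agrees with the top camera: the predicted point sits mid-cap at (320,237). The amber bottle (cap at 246,396) stands beyond the left finger, so I'll check that clearance before descending.

Run:
```python
from h import *
print(onz('top',(214,151),150).round(0),onz('wrist',(246,396),150).round(0))
for uv in [(119,48),(304,29),(138,205)]: print(onz('wrist',uv,96).round(1))
print(onz('wrist',(463,86),94).round(1))
```

```text
[684. 206. 150.] [683. 209. 150.]
[437.9 117.1  96. ]
[438.7 251.9  96. ]
[556.7 126.   96. ]
[473.  361.5  94. ]
```

```bash
echo '{"offsets": [[0,0,45,0,0,0],[0,0,45,0,0,0],[0,0,30,0,0,0],[0,0,13,0,0,0],[0,0,0,0,0,0],[0,0,0,0,0,0]]}' > mv.in && python3 shift.py mv.in ; echo '{"offsets": [[0,0,0,0,0,0],[0,0,0,0,0,0],[0,0,0,0,0,0],[0,0,0,0,0,0],[0,0,0,0,0,0],[0,0,0,0,0,0],[0,0,0,0,0,0],[0,0,0,0,0,0]]}' > mv.in && python3 shift.py mv.in 30 50
```

```text
clock: 2.6
tcp_pos: [582.2, 262.4, 70.9]
orientation: [0.0, 1.0, 0.001, 0.001]
force: [0.5, -0.9, 0.7]
grip_width: 84.8
gripper_force: 0.0
clock: 3.4
tcp_pos: [581.7, 261.9, 69.4]
orientation: [0.0, 1.0, 0.0, 0.001]
force: [0.2, -0.7, 6.5]
grip_width: 38.6
gripper_force: 49.8
```

```bash
echo '{"offsets": [[0,0,-20,0,0,0],[0,0,-40,0,0,0],[0,0,-40,0,0,0],[0,0,-40,0,0,0],[0,0,-40,0,0,0],[0,0,-20,0,0,0]]}' > mv.in && python3 shift.py mv.in ; echo '{"offsets": [[-11,-45,0,0,0,0],[-11,-48,0,0,0,0],[-11,-48,0,0,0,0],[-11,-48,0,0,0,0],[-11,-48,0,0,0,0],[-11,-48,0,0,0,0],[-11,-48,0,0,0,0],[-11,-40,0,0,0,0]]}' > mv.in && python3 shift.py mv.in;  echo '{"offsets": [[0,-5,0,0,0,0],[0,-3,0,0,0,0],[0,0,0,0,0,0],[0,0,0,0,0,0]]}' > mv.in && python3 shift.py mv.in
```

```text
clock: 4.0
tcp_pos: [581.6, 261.9, 272.6]
orientation: [0.0, 1.0, 0.001, 0.002]
force: [0.4, -0.1, -1.4]
grip_width: 38.3
gripper_force: 50.6
clock: 4.8
tcp_pos: [668.9, -113.9, 268.4]
orientation: [0.001, 1.0, -0.0, 0.0]
force: [0.3, 0.6, -0.9]
grip_width: 38.7
gripper_force: 50.8
clock: 5.2
tcp_pos: [668.8, -118.1, 268.6]
orientation: [-0.0, 1.0, 0.0, 0.0]
force: [-0.1, 0.0, -1.6]
grip_width: 38.2
gripper_force: 50.8
```

```bash
echo '{"offsets": [[-3,-3,20,0,0,0],[0,0,35,0,0,0],[0,0,35,0,0,0],[0,0,15,0,0,0],[0,0,5,0,0,0],[0,0,4,0,0,0],[0,0,3,0,0,0],[0,0,0,0,0,0]]}' > mv.in && python3 shift.py mv.in
```

```text
clock: 6.0
tcp_pos: [672.3, -122.2, 152.3]
orientation: [0.0, 1.0, -0.0, 0.001]
force: [0.3, -0.2, -2.2]
grip_width: 38.4
gripper_force: 50.9
```

```bash
echo '{"offsets": [[0,0,1.5,0,0,0],[0,0,0,0,0,0]]}' > mv.in && python3 shift.py mv.in; echo '{"offsets": [[0,0,0,0,0,0],[0,0,0,0,0,0],[0,0,0,0,0,0],[0,0,-10,0,0,0],[0,0,-30,0,0,0],[0,0,-40,0,0,0],[0,0,-40,0,0,0],[0,0,0,0,0,0]]}' > mv.in && python3 shift.py mv.in 62
python3 - <<'E'
from h import *
m=eyes.camera_model('wrist'); im=eyes.get_image('wrist')[:,:,::-1].copy()
p=proj('wrist',np.array([671.8,-121,178]),m);print(p)
cv2.circle(im,tuple(int(x) for x in p),3,(0,0,255),1); cv2.imwrite('pics/w2.png',im)
E
```

```text
clock: 6.2
tcp_pos: [672.5, -122.5, 151.4]
orientation: [0.0, 1.0, -0.0, 0.001]
force: [-0.1, -1.1, 6.2]
grip_width: 38.6
gripper_force: 51.4
clock: 7.0
tcp_pos: [673.1, -122.5, 277.4]
orientation: [0.0, 1.0, -0.001, 0.004]
force: [0.8, 0.7, 0.3]
grip_width: 62.1
gripper_force: 0.0
[322.68378544 236.06144984]
```

View pics/w2.png

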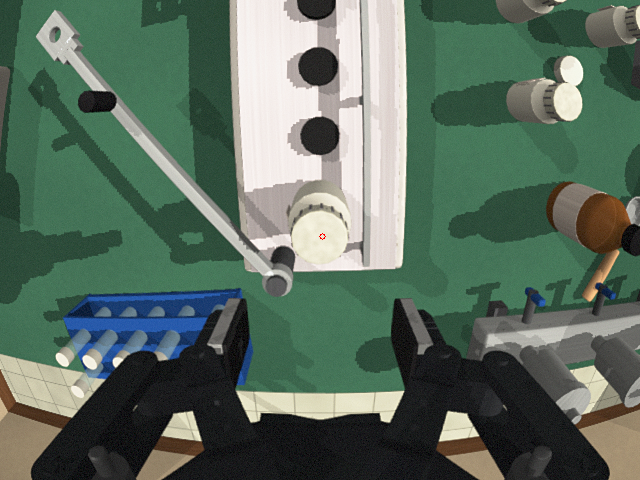

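The bottle stands upright on pad3, its cap centre at (319,237) against the predicted (323,236), about 1.5 mm off. Next is bottle B.

```bash
echo '{"offsets": [[19,41,0,0,0,0],[19,41,0,0,0,0],[19,41,0,0,0,0],[20,42,0,0,0,0],[20,42,0,0,0,0],[19,41,0,0,0,0],[0,0,40,0,0,0],[0,0,0,0,0,0]]}' > mv.in && python3 shift.py mv.in 85; echo '{"offsets": [[0,0,40,0,0,0],[0,0,40,0,0,0],[0,0,30,0,0,0],[0,0,0,0,0,0],[0,0,0,0,0,0]]}' > mv.in && python3 shift.py mv.in
```

```text
clock: 7.85
tcp_pos: [554.1, 126.5, 225.0]
orientation: [-0.001, 1.0, -0.001, -0.003]
force: [0.1, 0.5, -1.1]
grip_width: 84.5
gripper_force: 0.0
clock: 8.35
tcp_pos: [556.6, 125.3, 121.2]
orientation: [0.001, 1.0, -0.0, -0.0]
force: [0.5, -0.3, 1.0]
grip_width: 85.2
gripper_force: 0.0
```

```bash
echo '{"offsets": [[0,0,30,0,0,0],[0,0,21,0,0,0],[0,0,0,0,0,0],[0,0,0,0,0,0]]}' > mv.in && python3 shift.py mv.in; echo '{"offsets": [[0,0,0,0,0,0],[0,0,0,0,0,0],[0,0,0,0,0,0],[0,0,0,0,0,0],[0,0,0,0,0,0],[0,0,0,0,0,0],[0,0,0,0,0,0]]}' > mv.in && python3 shift.py mv.in 30 50;echo '{"offsets": [[0,0,-20,0,0,0],[0,0,-40,0,0,0],[0,0,-40,0,0,0],[0,0,-40,0,0,0],[0,0,-40,0,0,0],[0,0,-20,0,0,0]]}' > mv.in && python3 shift.py mv.in; echo '{"offsets": [[-9,-42,0,0,0,0],[-9,-42,0,0,0,0],[-9,-42,0,0,0,0],[-9,-42,0,0,0,0],[-9,-42,0,0,0,0],[-6,-38,0,0,0,0],[0,0,0,0,0,0],[0,0,0,0,0,0]]}' > mv.in && python3 shift.py mv.in
```

```text
clock: 8.75
tcp_pos: [557.1, 125.8, 71.2]
orientation: [0.001, 1.0, 0.0, 0.001]
force: [-1.3, -0.1, 1.0]
grip_width: 85.6
gripper_force: 0.0
clock: 9.45
tcp_pos: [556.6, 125.9, 69.9]
orientation: [0.0, 1.0, 0.0, 0.001]
force: [-0.5, -2.3, 6.8]
grip_width: 38.6
gripper_force: 49.8
clock: 10.05
tcp_pos: [556.5, 125.9, 273.0]
orientation: [0.0, 1.0, 0.0, 0.002]
force: [-0.5, -0.3, -1.6]
grip_width: 38.5
gripper_force: 50.8
clock: 10.85
tcp_pos: [606.8, -122.8, 268.6]
orientation: [0.001, 1.0, 0.0, -0.0]
force: [-0.3, 0.4, -2.2]
grip_width: 38.5
gripper_force: 51.0
```

```bash
echo '{"offsets": [[-1,0,20,0,0,0],[0,0,35,0,0,0],[0,0,35,0,0,0],[0,0,15,0,0,0],[0,0,5,0,0,0],[0,0,4,0,0,0],[0,0,3,0,0,0],[0,0,1,0,0,0]]}' > mv.in && python3 shift.py mv.in;echo '{"offsets": [[0,0,0,0,0,0],[0,0,0,0,0,0]]}' > mv.in && python3 shift.py mv.in
```

```text
clock: 11.65
tcp_pos: [608.3, -122.2, 151.9]
orientation: [0.0, 1.0, -0.0, 0.001]
force: [-1.2, 0.3, 6.2]
grip_width: 38.6
gripper_force: 52.0
clock: 11.85
tcp_pos: [608.3, -122.3, 151.8]
orientation: [0.0, 1.0, -0.0, 0.001]
force: [0.0, 0.6, 4.6]
grip_width: 38.8
gripper_force: 51.6
```

```bash
echo '{"offsets": [[0,0,0,0,0,0],[0,0,0,0,0,0],[0,0,0,0,0,0],[0,0,-10,0,0,0],[0,0,-30,0,0,0],[0,0,-40,0,0,0],[0,0,-40,0,0,0],[0,0,0,0,0,0]]}' > mv.in && python3 shift.py mv.in 62; echo '{"offsets": [[19,41,0,0,0,0],[19,42,0,0,0,0],[19,42,0,0,0,0],[19,42,0,0,0,0],[19,42,0,0,0,0],[19,42,0,0,0,0],[19,42,0,0,0,0],[19,41,0,0,0,0]]}' > mv.in && python3 shift.py mv.in 85;  echo '{"offsets": [[19,41,0,0,0,0],[0,0,40,0,0,0],[0,0,40,0,0,0],[0,0,30,0,0,0],[0,0,0,0,0,0],[0,0,0,0,0,0]]}' > mv.in && python3 shift.py mv.in
```

```text
clock: 12.65
tcp_pos: [609.1, -122.5, 278.0]
orientation: [0.0, 1.0, -0.001, 0.004]
force: [0.1, -0.3, 0.3]
grip_width: 62.2
gripper_force: 0.0
clock: 13.45
tcp_pos: [455.0, 213.4, 271.4]
orientation: [0.0, 1.0, 0.0, 0.0]
force: [2.1, -0.3, 0.4]
grip_width: 84.8
gripper_force: 0.0
clock: 14.05
tcp_pos: [437.4, 253.0, 162.0]
orientation: [0.0, 1.0, 0.0, 0.0]
force: [0.7, 0.5, -0.2]
grip_width: 85.0
gripper_force: 0.0
```

```bash
echo '{"offsets": [[0,-1,35,0,0,0],[0,0,35,0,0,0],[0,0,22,0,0,0],[0,0,0,0,0,0],[0,0,0,0,0,0]]}' > mv.in && python3 shift.py mv.in; echo '{"offsets": [[0,0,0,0,0,0],[0,0,0,0,0,0],[0,0,0,0,0,0],[0,0,0,0,0,0],[0,0,0,0,0,0],[0,0,0,0,0,0],[0,0,0,0,0,0]]}' > mv.in && python3 shift.py mv.in 30 50;echo '{"offsets": [[0,0,-20,0,0,0],[0,0,-40,0,0,0],[0,0,-40,0,0,0],[0,0,-40,0,0,0],[0,0,-40,0,0,0],[0,0,-20,0,0,0]]}' > mv.in && python3 shift.py mv.in; echo '{"offsets": [[-12,-42,0,0,0,0],[-12,-42,0,0,0,0],[-12,-42,0,0,0,0],[-12,-42,0,0,0,0],[-12,-42,0,0,0,0],[-12,-42,0,0,0,0],[-12,-42,0,0,0,0],[-12,-42,0,0,0,0]]}' > mv.in && python3 shift.py mv.in;echo '{"offsets": [[-11,-40,0,0,0,0],[0,0,0,0,0,0],[0,0,0,0,0,0]]}' > mv.in && python3 shift.py mv.in
```

```text
clock: 14.55
tcp_pos: [438.2, 252.3, 71.2]
orientation: [0.001, 1.0, 0.001, 0.001]
force: [-0.1, -0.4, 0.4]
grip_width: 84.8
gripper_force: 0.0
clock: 15.25
tcp_pos: [437.7, 252.1, 70.0]
orientation: [0.0, 1.0, 0.0, 0.001]
force: [-0.4, -1.4, 6.9]
grip_width: 38.5
gripper_force: 49.7
clock: 15.85
tcp_pos: [437.5, 252.1, 272.9]
orientation: [0.0, 1.0, 0.001, 0.002]
force: [0.9, 0.0, -2.0]
grip_width: 38.7
gripper_force: 50.6
clock: 16.65
tcp_pos: [533.0, -86.0, 269.1]
orientation: [0.0, 1.0, 0.0, 0.0]
force: [-0.1, 0.1, -1.5]
grip_width: 38.6
gripper_force: 50.8
clock: 16.95
tcp_pos: [543.8, -124.8, 268.6]
orientation: [0.001, 1.0, 0.0, -0.0]
force: [-0.9, -0.2, -2.4]
grip_width: 38.4
gripper_force: 50.9
```

```bash
echo '{"offsets": [[0,0,20,0,0,0],[0,0,35,0,0,0],[0,0,35,0,0,0],[0,0,15,0,0,0],[0,0,5,0,0,0],[0,0,4,0,0,0],[0,0,3,0,0,0],[0,0,1,0,0,0]]}' > mv.in && python3 shift.py mv.in;echo '{"offsets": [[0,0,0,0,0,0],[0,0,0,0,0,0]]}' > mv.in && python3 shift.py mv.in; echo '{"offsets": [[0,0,0,0,0,0],[0,0,0,0,0,0],[0,0,0,0,0,0],[0,0,-10,0,0,0],[0,0,-30,0,0,0],[0,0,-40,0,0,0],[0,0,-40,0,0,0],[0,0,0,0,0,0]]}' > mv.in && python3 shift.py mv.in 62; echo '{"offsets": [[18,39,0,0,0,0],[18,40,0,0,0,0],[18,40,0,0,0,0],[18,40,0,0,0,0],[18,40,0,0,0,0],[18,39,0,0,0,0],[0,0,40,0,0,0],[0,0,0,0,0,0]]}' > mv.in && python3 shift.py mv.in 85
python3 - <<'E'
from h import *
m=eyes.camera_model('wrist'); im=eyes.get_image('wrist')[:,:,::-1].copy()
print(proj('wrist',np.array([433.4,110.6,96]),m),proj('wrist',np.array([437.9,117.1,96]),m));cv2.imwrite('pics/w3.png',im)
cv2.imwrite('pics/w3c.png',cv2.resize(im[140:320,200:440],None,fx=2,fy=2))
w=im.min(2)[150:310,230:410]
for th in (120,150,180): print(th,[(c+[230,150],s,onz('wrist',c+[230,150],96,m).round(1)) for c,s in blobs(w>th,500,8000)])
E
```

```text
clock: 17.75
tcp_pos: [544.4, -124.2, 152.0]
orientation: [0.0, 1.0, -0.0, 0.001]
force: [-0.1, 0.1, 9.0]
grip_width: 38.6
gripper_force: 52.0
clock: 17.95
tcp_pos: [544.4, -124.2, 152.0]
orientation: [0.0, 1.0, -0.0, 0.001]
force: [-0.7, -0.1, 5.8]
grip_width: 38.6
gripper_force: 51.7
clock: 18.75
tcp_pos: [545.1, -124.5, 277.6]
orientation: [0.0, 1.0, -0.001, 0.004]
force: [0.4, -0.2, 0.2]
grip_width: 62.1
gripper_force: 0.0
clock: 19.55
tcp_pos: [434.4, 114.6, 227.3]
orientation: [-0.001, 1.0, -0.001, -0.002]
force: [-0.8, 0.4, 0.8]
grip_width: 85.3
gripper_force: 0.0
[315.23139092 225.30130966] [323.66588865 230.91032728]
120 [(array([316.2, 214.5]), [56, 27, 59, 74, 3192], array([424.8, 111.4,  96. ])), (array([391.5, 272. ]), [143, 102, 37, 39, 1044], array([472.7, 172.5,  96. ]))]
150 [(array([317.2, 217.4]), [58, 29, 57, 72, 2753], array([427.1, 112.1,  96. ])), (array([391.5, 272.4]), [143, 105, 37, 35, 989], array([473. , 172.5,  96. ]))]
180 [(array([317.4, 220.5]), [61, 37, 54, 64, 2347], array([429.6, 112.3,  96. ])), (array([391.6, 272.6]), [144, 106, 36, 34, 947], array([473.2, 172.6,  96. ]))]
```

View pics/w3.png

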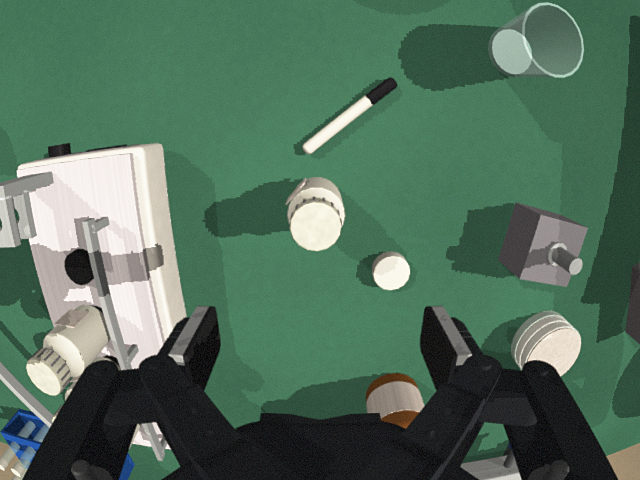

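D's cap is centred at (316,225), which gives (433.5, 111.5). That confirms the top-camera position.

```bash
echo '{"offsets": [[3,-2,30,0,0,0],[0,0,40,0,0,0],[0,0,30,0,0,0],[0,0,0,0,0,0],[0,0,0,0,0,0]]}' > mv.in && python3 shift.py mv.in
```

```text
clock: 20.1
tcp_pos: [433.9, 111.4, 132.9]
orientation: [0.001, 1.0, 0.0, 0.0]
force: [0.3, -0.3, 0.4]
grip_width: 84.9
gripper_force: 0.0
```

```bash
echo '{"offsets": [[0,0,35,0,0,0],[0,0,27,0,0,0],[0,0,0,0,0,0],[0,0,0,0,0,0]]}' > mv.in && python3 shift.py mv.in; echo '{"offsets": [[0,0,0,0,0,0],[0,0,0,0,0,0],[0,0,0,0,0,0],[0,0,0,0,0,0],[0,0,0,0,0,0],[0,0,0,0,0,0],[0,0,0,0,0,0]]}' > mv.in && python3 shift.py mv.in 30 50;echo '{"offsets": [[0,0,-20,0,0,0],[0,0,-40,0,0,0],[0,0,-40,0,0,0],[0,0,-40,0,0,0],[0,0,-40,0,0,0],[0,0,-20,0,0,0]]}' > mv.in && python3 shift.py mv.in; echo '{"offsets": [[-8,-40,0,0,0,0],[-8,-40,0,0,0,0],[-8,-40,0,0,0,0],[-8,-40,0,0,0,0],[-7,-39,0,0,0,0],[-7,-38,0,0,0,0],[0,0,0,0,0,0],[0,0,0,0,0,0]]}' > mv.in && python3 shift.py mv.in
```

```text
clock: 20.5
tcp_pos: [434.2, 111.9, 71.3]
orientation: [0.001, 1.0, 0.0, 0.001]
force: [0.4, -0.1, 1.2]
grip_width: 85.0
gripper_force: 0.0
clock: 21.2
tcp_pos: [433.7, 112.0, 70.0]
orientation: [0.0, 1.0, 0.0, 0.001]
force: [-0.4, -1.7, 7.6]
grip_width: 38.7
gripper_force: 49.5
clock: 21.8
tcp_pos: [433.4, 112.0, 272.8]
orientation: [0.0, 1.0, 0.0, 0.002]
force: [0.3, 0.9, -1.1]
grip_width: 38.4
gripper_force: 50.6
clock: 22.6
tcp_pos: [478.8, -125.6, 268.7]
orientation: [0.001, 1.0, 0.0, -0.0]
force: [-0.2, 0.2, -1.7]
grip_width: 38.7
gripper_force: 50.8
```

```bash
echo '{"offsets": [[-1,0,20,0,0,0],[0,0,35,0,0,0],[0,0,35,0,0,0],[0,0,15,0,0,0],[0,0,5,0,0,0],[0,0,4,0,0,0],[0,0,3,0,0,0],[0,0,1,0,0,0]]}' > mv.in && python3 shift.py mv.in;echo '{"offsets": [[0,0,0,0,0,0],[0,0,0,0,0,0]]}' > mv.in && python3 shift.py mv.in; echo '{"offsets": [[0,0,0,0,0,0],[0,0,0,0,0,0],[0,0,0,0,0,0],[0,0,-10,0,0,0],[0,0,-30,0,0,0],[0,0,-40,0,0,0],[0,0,-40,0,0,0],[0,0,0,0,0,0]]}' > mv.in && python3 shift.py mv.in 62; echo '{"offsets": [[0,40,0,0,0,0],[0,40,0,0,0,0],[0,40,0,0,0,0],[0,40,0,0,0,0],[0,30,0,0,0,0],[0,0,0,0,0,0]]}' > mv.in && python3 shift.py mv.in 0
python3 - <<'E'
from h import *
im=eyes.get_image('top')[:,:,::-1]; s=eyes.get_image('side')[:,:,::-1];cv2.imwrite('pics/t4r.png',im);cv2.imwrite('pics/s4r.png',s)
a=cv2.resize(im[130:300,310:480],None,fx=2.3,fy=2.3);b=cv2.resize(s[200:360,260:450],None,fx=2.1,fy=2.1)
h=max(len(a),len(b));c=np.zeros((h,a.shape[1]+b.shape[1],3),np.uint8);c[:len(a),:a.shape[1]]=a;c[:len(b),a.shape[1]:]=b;cv2.imwrite('pics/v4.png',c)
for x,y in [(671.8,-121),(608,-122.7),(544,-124.3),(480,-126)]: print(((proj('top',np.array([x,y,178]))-[310,130])*2.3).round(1))
E
```

```text
clock: 23.4
tcp_pos: [480.4, -125.2, 151.9]
orientation: [0.0, 1.0, -0.0, 0.001]
force: [0.3, -0.2, 10.1]
grip_width: 38.6
gripper_force: 51.9
clock: 23.6
tcp_pos: [480.4, -125.2, 152.0]
orientation: [0.0, 1.0, -0.0, 0.001]
force: [-0.1, -0.1, 7.1]
grip_width: 38.5
gripper_force: 51.5
clock: 24.4
tcp_pos: [481.0, -125.5, 277.3]
orientation: [0.0, 1.0, -0.001, 0.004]
force: [0.7, -0.1, -0.3]
grip_width: 62.1
gripper_force: 0.0
clock: 25.0
tcp_pos: [479.8, 67.6, 271.1]
orientation: [-0.001, 1.0, 0.0, 0.0]
force: [0.5, -1.0, -0.2]
grip_width: -0.1
gripper_force: 0.0
[115.2  63.5]
[115.9 129.2]
[116.6 195.7]
[117.3 262.7]
```

View pics/v4.png

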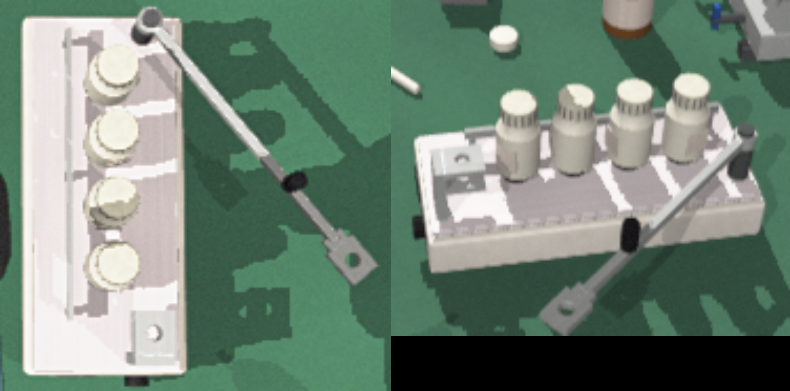

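All four bottles stand on their pads: in the left half the caps are at (118,64), (118,130), (118,196) and (115,264), against predicted (115..117, 63..263). The bar is still open. Next I bring the closed fingers behind the knob.

```bash
echo '{"offsets": [[-10,-46,0,0,0,0],[-10,-46,0,0,0,0],[-10,-46,0,0,0,0],[-10,-46,0,0,0,0],[-9,-46,0,0,0,0],[-9,-46,0,0,0,0],[-9,-46,0,0,0,0],[-9,-46,0,0,0,0]]}' > mv.in && python3 shift.py mv.in; echo '{"offsets": [[-9,-45,0,0,0,0],[0,0,0,0,0,0],[0,0,40,0,0,0],[0,0,40,0,0,0],[0,0,30,0,0,0],[0,0,15,0,0,0],[0,0,0,0,0,0],[0,0,0,0,0,0]]}' > mv.in && python3 shift.py mv.in
```

```text
clock: 25.9
tcp_pos: [554.9, -306.7, 270.9]
orientation: [0.001, 1.0, -0.0, 0.0]
force: [-0.0, 0.4, -0.3]
grip_width: 0.3
gripper_force: 0.0
clock: 26.7
tcp_pos: [564.9, -348.8, 147.5]
orientation: [0.001, 1.0, -0.0, 0.001]
force: [0.1, 0.3, 0.6]
grip_width: 0.2
gripper_force: 0.0
```

```bash
echo '{"offsets": [[0,12,6,0,0,0],[0,12,0,0,0,0],[13,18,0,0,0,0],[13,20,0,0,0,0],[8,20,0,0,0,0],[8,20,0,0,0,0],[4,16,0,0,0,0],[3,16,0,0,0,0]]}' > mv.in && python3 shift.py mv.in; echo '{"offsets": [[1,8,0,0,0,0],[1,6,0,0,0,0],[0,0,0,0,0,0],[0,0,0,0,0,0]]}' > mv.in && python3 shift.py mv.in
python3 - <<'E'
from h import *
im=eyes.get_image('wrist')[:,:,::-1];cv2.imwrite('pics/w5.png',im)
E
```

```text
clock: 27.5
tcp_pos: [515.7, -212.9, 140.4]
orientation: [0.0, 1.0, -0.0, 0.0]
force: [-0.3, -1.7, 1.1]
grip_width: -0.2
gripper_force: 0.8
clock: 27.9
tcp_pos: [514.0, -200.3, 139.7]
orientation: [0.0, 1.0, 0.0, -0.0]
force: [-0.1, -0.5, -1.1]
grip_width: -0.1
gripper_force: 0.0
```

View pics/w5.png

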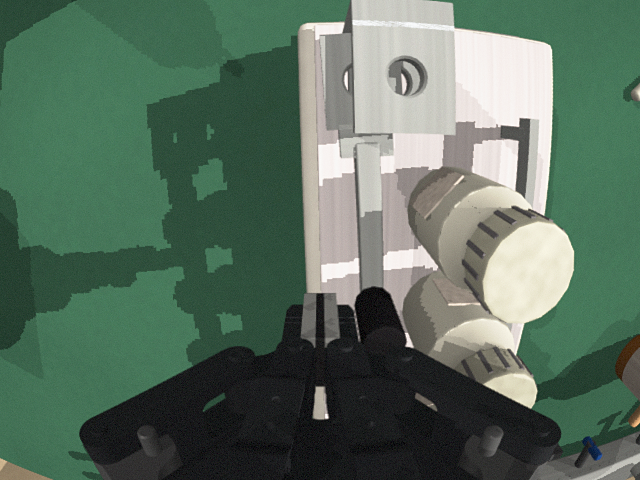

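The bar has followed the fingers: the knob is at (378,320) beside them and the lug is entering the fork at (345,80). I'll push on gently.

```bash
for i in 1; do echo '{"offsets": [[0,3,0,0,0,0],[0,3,0,0,0,0],[0,3,0,0,0,0],[0,0,0,0,0,0]]}' > mv.in && python3 shift.py mv.in; echo '{"offsets": [[0,2,0,0,0,0],[0,0,0,0,0,0]]}' > mv.in && python3 shift.py mv.in;echo '{"offsets": [[0,1.5,0,0,0,0],[0,0,0,0,0,0]]}' > mv.in && python3 shift.py mv.in;done
```

```text
clock: 28.35
tcp_pos: [513.9, -190.8, 139.8]
orientation: [0.0, 1.0, 0.0, 0.0]
force: [0.1, -0.2, -0.3]
grip_width: -0.0
gripper_force: 0.0
clock: 28.55
tcp_pos: [513.9, -189.0, 139.8]
orientation: [0.0, 1.0, 0.0, 0.0]
force: [0.3, -0.9, -0.4]
grip_width: 0.0
gripper_force: 0.0
clock: 28.75
tcp_pos: [513.8, -187.9, 139.8]
orientation: [0.0, 1.0, -0.0, -0.0]
force: [-0.3, -3.6, -0.9]
grip_width: -0.5
gripper_force: 2.0
```

```bash
echo '{"offsets": [[0,1.5,0,0,0,0],[0,0,0,0,0,0]]}' > mv.in && python3 shift.py mv.in;echo '{"offsets": [[0,1.5,0,0,0,0],[0,0,0,0,0,0]]}' > mv.in && python3 shift.py mv.in;echo '{"offsets": [[0,1.5,0,0,0,0],[0,0,0,0,0,0]]}' > mv.in && python3 shift.py mv.in
```

```text
clock: 28.95
tcp_pos: [513.8, -187.6, 139.9]
orientation: [0.001, 1.0, -0.002, 0.0]
force: [-0.2, -15.5, -1.7]
grip_width: -0.3
gripper_force: 7.8
clock: 29.15
tcp_pos: [513.8, -187.4, 140.0]
orientation: [0.001, 1.0, -0.003, 0.0]
force: [0.6, -27.2, -3.2]
grip_width: -0.1
gripper_force: 13.6
clock: 29.35
tcp_pos: [513.8, -187.2, 140.0]
orientation: [0.001, 1.0, -0.004, 0.0]
force: [1.4, -39.4, -6.2]
grip_width: -0.4
gripper_force: 19.5
```

The 39 N reaction shows the bar is at its end stop. I'll back off and look at the fork hole from above.

```bash
echo '{"offsets": [[0,-6,0,0,0,0],[0,-15,0,0,0,0],[0,-10,-20,0,0,0],[0,0,-40,0,0,0],[0,0,-40,0,0,0],[20,30,-20,0,0,0],[0,15,0,0,0,0],[0,0,0,0,0,0]]}' > mv.in && python3 shift.py mv.in;echo '{"offsets": [[0,0,0,0,0,0],[0,0,0,0,0,0]]}' > mv.in && python3 shift.py mv.in
python3 - <<'E'
from h import *
m=eyes.camera_model('wrist');im=eyes.get_image('wrist')[:,:,::-1];p=proj('wrist',np.array([414.5,-167.2,141]),m);print(p)
np.savez('m6.npz',**{k:np.array(v) for k,v in m.items() if k in('camera_matrix','R','t')});cv2.imwrite('pics/w6r.png',im)
u,v=int(p[0])-60,int(p[1])-50;print(u,v)
cv2.imwrite('pics/w6.png',cv2.resize(im[max(v,0):v+100,u:u+120],None,fx=6,fy=6,interpolation=cv2.INTER_CUBIC))
E
```

```text
clock: 30.15
tcp_pos: [494.0, -168.2, 260.1]
orientation: [-0.0, 1.0, -0.0, 0.001]
force: [0.5, -0.6, 0.1]
grip_width: 0.0
gripper_force: 0.0
clock: 30.35
tcp_pos: [493.9, -169.6, 258.6]
orientation: [0.0, 1.0, 0.0, -0.001]
force: [-0.9, 0.4, -0.1]
grip_width: 0.0
gripper_force: 0.0
[323.4298546  121.52396632]
263 71
```

View pics/w6.png

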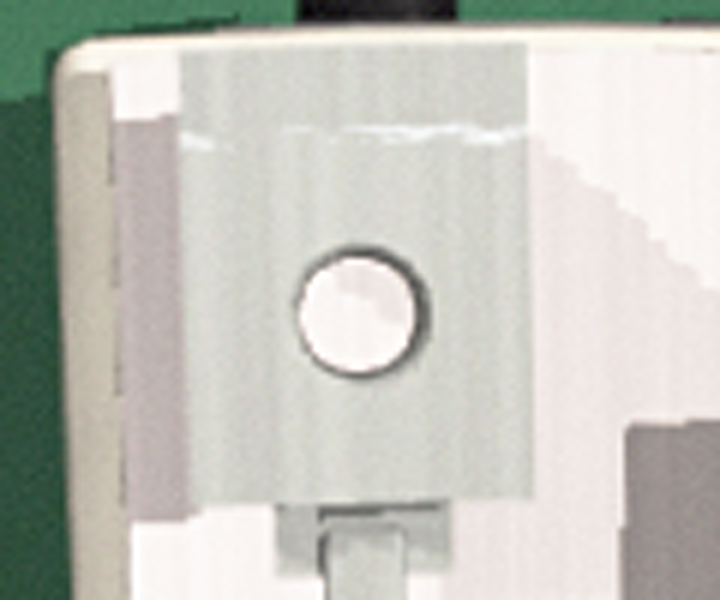

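The fork, lug and lower-jaw holes line up, with the mouth centre at crop (363,310), i.e. full image (323.6,122.7). Next I go to the pin.

```bash
python3 - <<'E'
from h import *
m=dict(np.load('m6.npz'));print(onz('wrist',(323.6,122.7),141,m).round(1))
E
echo '{"offsets": [[2,44,0,0,0,0],[2,44,0,0,0,0],[2,44,0,0,0,0],[2,44,0,0,0,0],[2,44,0,0,0,0],[2,44,0,0,0,0],[2,44,0,0,0,0],[2,44,0,0,0,0]]}' > mv.in && python3 shift.py mv.in 60;echo '{"offsets": [[2,44,0,0,0,0],[1,44,0,0,0,0],[1,44,0,0,0,0],[1,44,0,0,0,0],[0,0,40,0,0,0],[0,0,0,0,0,0],[0,0,0,0,0,0],[0,0,0,0,0,0]]}' > mv.in && python3 shift.py mv.in
python3 - <<'E'
from h import *
m=eyes.camera_model('wrist');im=eyes.get_image('wrist')[:,:,::-1];p=proj('wrist',np.array([471.5,360.8,94]),m);print(p,get_obs()['tcp_pos'])
np.savez('m7.npz',**{k:np.array(v) for k,v in m.items() if k in('camera_matrix','R','t')});cv2.imwrite('pics/w7r.png',im)
u,v=int(p[0])-70,int(p[1])-60;print(u,v)
cv2.imwrite('pics/w7.png',cv2.resize(im[v:v+120,u:u+140],None,fx=5,fy=5,interpolation=cv2.INTER_CUBIC))
E
```

```text
[ 415.3 -167.1  141. ]
clock: 31.2
tcp_pos: [478.1, 184.4, 259.3]
orientation: [0.001, 1.0, -0.0, -0.0]
force: [0.7, -0.7, 0.4]
grip_width: 59.8
gripper_force: 0.0
clock: 32.0
tcp_pos: [474.0, 358.3, 221.5]
orientation: [0.001, 1.0, 0.0, 0.001]
force: [0.5, -0.6, -0.6]
grip_width: 60.1
gripper_force: 0.0
[323.36052574 223.90253384] [474.03564639 358.33915109 221.67349686]
253 163
```

View pics/w7.png

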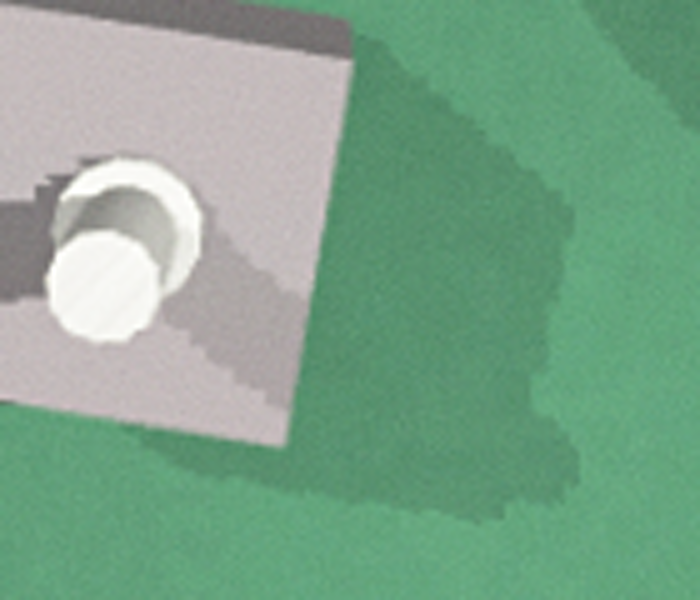

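The block has been knocked aside. The grip top is now at crop (104,286), i.e. image (273.8,220.2), and the flange centre is near (278.6,209.2).

Run:
```python
from h import *
m=dict(np.load('m7.npz'))
print(onz('wrist',(273.8,220.2),94,m).round(1),onz('wrist',(278.6,209.2),60,m).round(1))
```

```text
[468.4 323.2  94. ] [468.3 323.3  60. ]
```

```bash
echo '{"offsets": [[6,-35,0,0,0,0],[0,0,30,0,0,0],[0,0,30,0,0,0],[0,0,0,0,0,0],[0,0,0,0,0,0],[0,0,0,0,0,0]]}' > mv.in && python3 shift.py mv.in
python3 - <<'E'
from h import *
m=eyes.camera_model('wrist');im=eyes.get_image('wrist')[:,:,::-1];p=proj('wrist',np.array([468.3,323.2,94]),m);print(p)
u,v=int(p[0])-25,int(p[1])-25;w=im.min(2)[v:v+50,u:u+50]
for th in (200,215,230):
  for c,s in blobs(w>th,100,2000): print(th,c+[u,v],s,onz('wrist',c+[u,v],94,m).round(1))
k=cv2.resize(im[v-30:v+80,u-40:u+90],None,fx=4,fy=4);cv2.imwrite('pics/w8.png',k)
E
```

```text
clock: 32.65
tcp_pos: [468.0, 324.2, 162.3]
orientation: [0.001, 1.0, 0.001, 0.001]
force: [-0.7, -0.7, 0.3]
grip_width: 59.6
gripper_force: 0.0
[318.4213043  255.42816617]
200 [317.8 255.3] [11, 12, 28, 27, 601] [468.2 322.8  94. ]
215 [317.7 255.3] [11, 13, 28, 26, 589] [468.2 322.8  94. ]
230 [317.8 255.1] [11, 13, 28, 25, 557] [468.1 322.8  94. ]
```

View pics/w8.png

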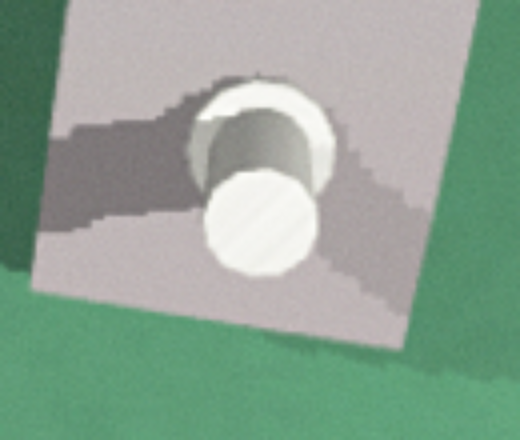

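The grip top is centred (blob at 317.8,255.2) at (468.2, 322.9), directly under the tool. I'll descend and grip.

```bash
echo '{"offsets": [[0,-1.2,30,0,0,0],[0,0,30,0,0,0],[0,0,25,0,0,0],[0,0,11,0,0,0],[0,0,0,0,0,0],[0,0,0,0,0,0]]}' > mv.in && python3 shift.py mv.in;echo '{"offsets": [[0,0,0,0,0,0],[0,0,0,0,0,0],[0,0,0,0,0,0],[0,0,0,0,0,0],[0,0,0,0,0,0],[0,0,0,0,0,0],[0,0,0,0,0,0],[0,0,0,0,0,0]]}' > mv.in && python3 shift.py mv.in 5 100
```

```text
clock: 33.3
tcp_pos: [467.9, 323.1, 65.4]
orientation: [0.0, 1.0, 0.0, 0.001]
force: [0.1, -0.1, -0.1]
grip_width: 60.0
gripper_force: 0.0
clock: 34.1
tcp_pos: [467.6, 323.0, 64.9]
orientation: [0.0, 1.0, 0.0, 0.001]
force: [-1.3, -0.9, 7.0]
grip_width: 15.5
gripper_force: 97.5
```

```bash
echo '{"offsets": [[0,0,-10,0,0,0],[0,0,-30,0,0,0],[0,0,-40,0,0,0],[0,0,-40,0,0,0],[0,0,-40,0,0,0],[0,0,-40,0,0,0],[0,0,-15,0,0,0],[0,0,0,0,0,0]]}' > mv.in && python3 shift.py mv.in;echo '{"offsets": [[5,-44,0,0,0,0],[5,-44,0,0,0,0],[5,-44,0,0,0,0],[5,-44,0,0,0,0],[5,-44,0,0,0,0],[5,-44,0,0,0,0],[5,-44,0,0,0,0],[5,-44,0,0,0,0]]}' > mv.in && python3 shift.py mv.in;echo '{"offsets": [[5,-44,0,0,0,0],[4,-44,0,0,0,0],[4,-40,0,0,0,0],[0,-10,0,0,0,0],[0,0,0,0,0,0],[0,0,0,0,0,0],[0,0,0,0,0,0]]}' > mv.in && python3 shift.py mv.in
```

```text
clock: 34.9
tcp_pos: [467.6, 322.9, 281.5]
orientation: [0.0, 1.0, 0.001, 0.002]
force: [0.4, -0.3, -1.6]
grip_width: 15.1
gripper_force: 97.6
clock: 35.7
tcp_pos: [426.0, -30.8, 276.8]
orientation: [0.0, 1.0, 0.0, -0.001]
force: [0.6, 0.5, -0.9]
grip_width: 15.2
gripper_force: 97.7
clock: 36.4
tcp_pos: [414.0, -166.2, 278.3]
orientation: [-0.0, 1.0, 0.0, -0.0]
force: [0.2, -0.3, -1.6]
grip_width: 15.3
gripper_force: 97.9
```

```bash
echo '{"offsets": [[-0.5,-1,20,0,0,0],[0,0,30,0,0,0],[0,0,20,0,0,0],[0,0,3,0,0,0],[0,0,0,0,0,0],[0,0,0,0,0,0],[0,0,0,0,0,0]]}' > mv.in && python3 shift.py mv.in
python3 - <<'E'
from h import *
m=eyes.camera_model('wrist');im=eyes.get_image('wrist')[:,:,::-1];o=get_obs()['tcp_pos'];print(o)
h=proj('wrist',np.array([415.2,-167.1,141]),m);t=proj('wrist',np.array([o[0]+.5,o[1],o[2]-57.9]),m);print(h,t)
u,v=int(h[0])-70,int(h[1])-60;print(u,v)
cv2.imwrite('pics/w9.png',cv2.resize(im[v:v+120,u:u+140],None,fx=5,fy=5,interpolation=cv2.INTER_CUBIC))
E
```

```text
clock: 37.1
tcp_pos: [414.8, -168.2, 207.1]
orientation: [0.0, 1.0, -0.0, 0.001]
force: [-0.7, -0.7, -0.4]
grip_width: 15.4
gripper_force: 97.9
[ 414.71721134 -168.28170796  206.87589963]
[322.22206786 257.02303655] [320.26277627 262.03535877]
252 197
```

View pics/w9.png

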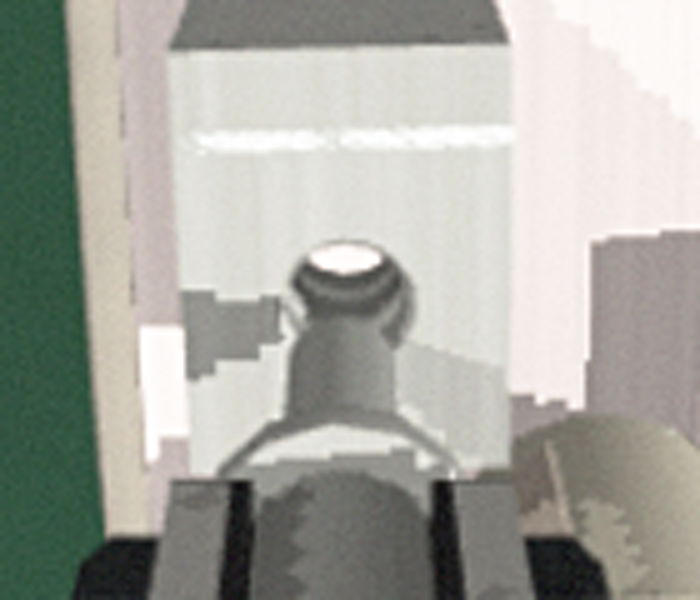

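The shank tip (crop 342,320) is about 1.1 mm left of the hole's centre (351,295), which matches the TCP reading. I'll correct that and insert in steps.

```bash
echo '{"offsets": [[0,1.1,0,0,0,0],[0,0,6,0,0,0],[0,0,5,0,0,0],[0,0,5,0,0,0],[0,0,0,0,0,0]]}' > mv.in && python3 shift.py mv.in; echo '{"offsets": [[0,0,4,0,0,0],[0,0,4,0,0,0],[0,0,0,0,0,0]]}' > mv.in && python3 shift.py mv.in
```

```text
clock: 37.65
tcp_pos: [414.1, -167.0, 188.8]
orientation: [0.0, 1.0, 0.0, -0.001]
force: [-0.7, 0.1, -0.2]
grip_width: 15.3
gripper_force: 97.9
clock: 37.95
tcp_pos: [414.2, -167.1, 181.2]
orientation: [0.0, 1.0, 0.0, -0.0]
force: [-0.7, -0.4, -1.5]
grip_width: 15.4
gripper_force: 97.9
```

Entered freely.

```bash
echo '{"offsets": [[-0.5,0,4,0,0,0],[0,0,5,0,0,0],[0,0,5,0,0,0],[0,0,0,0,0,0]]}' > mv.in && python3 shift.py mv.in; echo '{"offsets": [[0,0,5,0,0,0],[0,0,5,0,0,0],[0,0,4,0,0,0],[0,0,0,0,0,0]]}' > mv.in && python3 shift.py mv.in
```

```text
clock: 38.35
tcp_pos: [414.6, -167.0, 166.9]
orientation: [0.0, 1.0, 0.0, -0.001]
force: [-0.0, 0.7, -0.8]
grip_width: 15.8
gripper_force: 97.9
clock: 38.75
tcp_pos: [414.7, -167.1, 153.1]
orientation: [0.0, 1.0, 0.0, -0.0]
force: [-0.3, 0.6, -0.3]
grip_width: 15.3
gripper_force: 97.9
```

```bash
echo '{"offsets": [[0,0,1.5,0,0,0],[0,0,0,0,0,0]]}' > mv.in && python3 shift.py mv.in; echo '{"offsets": [[0,0,1.2,0,0,0],[0,0,0,0,0,0]]}' > mv.in && python3 shift.py mv.in; echo '{"offsets": [[0,0,1,0,0,0],[0,0,0,0,0,0]]}' > mv.in && python3 shift.py mv.in
```

```text
clock: 38.95
tcp_pos: [414.9, -167.2, 152.3]
orientation: [0.0, 1.0, -0.0, 0.0]
force: [-0.4, -0.9, -0.5]
grip_width: 15.3
gripper_force: 97.9
clock: 39.15
tcp_pos: [414.9, -167.2, 151.0]
orientation: [0.0, 1.0, -0.0, -0.0]
force: [-0.8, -1.0, -0.5]
grip_width: 15.7
gripper_force: 97.9
clock: 39.35
tcp_pos: [415.0, -167.2, 150.9]
orientation: [0.0, 1.0, -0.0, 0.0]
force: [-3.2, 1.6, 7.6]
grip_width: 14.9
gripper_force: 98.5
```

Contact came exactly at the expected seat height (TCP 150.9). I'll release, retreat and look.

```bash
echo '{"offsets": [[0,0,0,0,0,0],[0,0,0,0,0,0],[0,0,0,0,0,0],[0,0,0,0,0,0],[0,0,-20,0,0,0],[0,0,-40,0,0,0],[0,0,-40,0,0,0],[0,0,-20,0,0,0]]}' > mv.in && python3 shift.py mv.in 60; echo '{"offsets": [[0,40,0,0,0,0],[0,40,0,0,0,0],[0,40,0,0,0,0],[0,40,0,0,0,0],[0,40,0,0,0,0],[0,0,0,0,0,0]]}' > mv.in && python3 shift.py mv.in
python3 - <<'E'
from h import *
im=eyes.get_image('top')[:,:,::-1]; s=eyes.get_image('side')[:,:,::-1]
a=cv2.resize(im[130:300,310:410],None,fx=3.3,fy=3.3);b=cv2.resize(s[200:340,260:450],None,fx=2.4,fy=2.4)
h=max(len(a),len(b));c=np.zeros((h,a.shape[1]+b.shape[1],3),np.uint8);c[:len(a),:a.shape[1]]=a;c[:len(b),a.shape[1]:]=b;cv2.imwrite('pics/v10.png',c);print(c.shape)
f=lambda X:((proj('top',np.array(X))-[310,130])*3.3).round(0)
for x,y in [(671.8,-121),(608,-122.7),(544,-124.3),(480,-126)]: print(f([x,y,178]))
print('pin top',f([415.2,-167.1,180]))
E
```

```text
clock: 40.15
tcp_pos: [415.3, -167.3, 273.6]
orientation: [0.0, 1.0, -0.001, 0.002]
force: [0.2, -0.2, 0.4]
grip_width: 59.7
gripper_force: 0.0
clock: 40.75
tcp_pos: [414.7, 36.4, 270.2]
orientation: [-0.002, 1.0, 0.0, 0.0]
force: [-0.3, -0.5, 0.3]
grip_width: 60.2
gripper_force: 0.0
(561, 786, 3)
[165.  91.]
[166. 185.]
[167. 281.]
[168. 377.]
pin top [229. 476.]
```

View pics/v10.png

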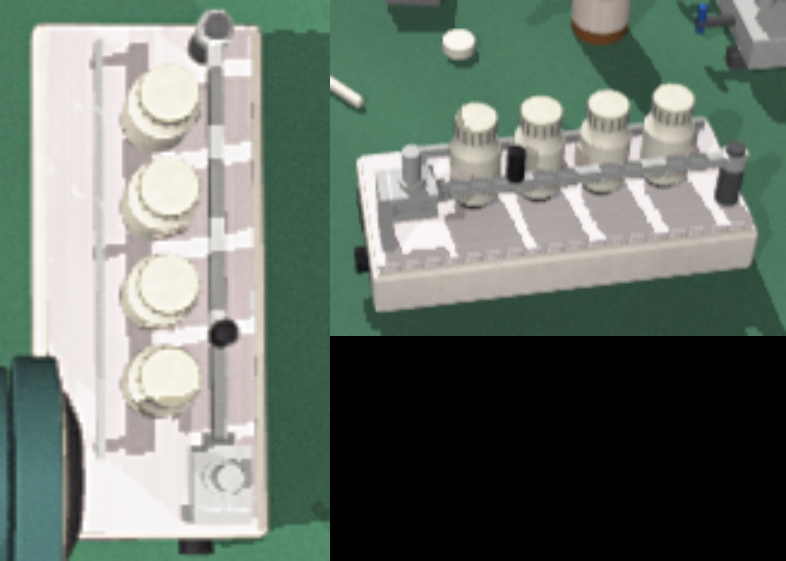

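The caps are at (168,93), (168,186), (168,283) and (168,378), as predicted. The bar is shut along the row, and the pin's top at (230,477) matches the predicted (229,476), with the flange on the fork.

```bash
echo '{"offsets": [[0,0,0,0,0,0],[0,0,0,0,0,0],[0,0,0,0,0,0]]}' > mv.in && python3 shift.py mv.in >/dev/null; python3 -c "from rig import bot, eyes, workorder, get_obs; print(workorder.close_job())"
```

```text
the job is handed in; nothing more can be done
None
```

The job is handed in: all four bottles stand on the pads, the bar is shut, and the pin is seated flush through fork and lug. I confirmed this in the last camera view, but the hand-in returned no verdict.

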